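Refit the dough sheeter's upper roller

ROBOT

A 7-joint arm with a two-finger parallel gripper is mounted at the origin on the work surface. World frame = base frame: x ahead of the robot, y to its left, z up, the work surface at z = 0. Lengths are in mm, angles in rad, forces in N, time in s.
With the tool pointing down it reaches from about 400 to 875 mm from the base axis. Payload 19.3 kg.
Tool frame: the origin (TCP) lies midway between the tips of the shut fingers; the grasp point (between the pads) lies 19 mm behind it; z points along the fingers, y is the line along which they close (so a half turn about z gives the same grasp; the last joint's range is limited). The gripper opens to 85 mm and grips with 20 to 120 N. Pads are 22 mm wide; open, the fingers measure 114 mm over their backs; the gripper's body (76 mm by 85 mm) begins 54 mm behind the grasp point. The pads swing forward as they close: fully open they stand 13 mm farther back than shut.
Start: joints at [-0.07, 0.521, -0.036, 1.599, 0.021, 1.021, -0.113], TCP at [624.992, -0.025, 231.291] pointing down, gripper open.
Joint ranges: [-2.91, 2.91], [-0.3, 2.13], [-1.5, 1.42], [0.17, 2.43], [-1.26, 4.41], [0.16, 1.93], [-2.52, 2.52]. Speed limits (rad/s): [1.89, 1.89, 2.39, 2.39, 3.01, 3.01, 3.01].

INTERFACE

Orientations are given as a unit quaternion [w, x, y, z].
In Python, from plant import manip gives the robot as it stands.
- The arm moves only by the shell command python3 inch.py 'ROWS' [FORCE]. ROWS is a JSON list of rows, 1 to 5 of them, each of 7 numbers: a rotation vector rx, ry, rz in rad, then dx, dy, dz in mm, then the opening from 0.0 (shut) to 1.0 (fully open); each row is the pose to reach, as a shift and turn from the pose commanded when the command began, along the tool's axes at that moment; what a row does not reach only later rows make up. A row lasts 1/10 s, in which the tool goes at most 50 mm and 0.15 rad, less where a joint would pass 70% of its speed; a pose out of reach is approached as far as the arm can. The fingers move at their own pace and stop on an object; FORCE is the grip in N (left out, the last holds). Time passes only in rows, so rows that do not move let the fingers close. It prints the time, the measured TCP pose, the force, the opening and the grip force at its end. Input that does not fit is refused with a message, and nothing moves.
- manip.sense(): the state, without advancing time (a new reading comes with each control period).
- manip.snapshot(name): name is "scene" or "side" or "wrist"; returns a dict with "img" (480x640x3 uint8, red, green, blue), "fx", "fy", "cx", "cy" (pixels), "R" (3x3) and "t" (3): a world point X has camera coordinates R X + t. Camera axes: x right, y down, z forward; pixel columns grow to the right and rows downward; lengths in mm; the calibration is good to about 2 mm. A picture is of the moment at which its call begins. There is no depth.
- manip.hand_in(): hands the job in; it is judged then, once.
The state is a dict: "time_s": time; "joint_pos": joint angles; "qd": joint speeds; "joint_torque": joint torques, N m; "ee_pos": TCP position; "orientation": TCP orientation; "ft_force": force on the tool from outside, world axes, zero at the start; "moment": the same for the moment, N m; "opening": opening from 0.0 (shut) to 1.0 (fully open); "finger_force": force on a finger pad.
Only numpy, scipy, OpenCV 4.12 (cv2) and the standard library are available. Lean on these libraries where they do the work, as an engineer would, in place of code of your own. Each camera call takes 0.05 s, during which the arm holds its last target. There are 200 camera calls.

TASK

The washed upper roller of the bench dough sheeter is lying on its drain rack. Lift it off and lower it, without dropping it, across the sheeter so that its two steel ends lie fully down in the V notches of the two side cheeks; then turn the lock knob clockwise until it clicks over and its keeper tab lies above the roller's end. Let go, and do not disturb the bottle, the cup or the brush.

Things in the scene. Friction and masses are not known exactly. Their poses are not given: they have to be found in the camera images.
- roller: Loose upper roller: white plastic cylinder 40 mm diameter, 170 mm long, on a 16 mm steel shaft standing out 40 mm at each end (250 mm overall); 0.45 kg, both ends alike. Origin at its middle on its axis; y along the axis, x and z turn as it rolls. Starts level on the rack, axis 50 mm above the table, 24 mm clear of the rack's base: pinch it across its middle from above.
- rack: Fixed grey plastic drain rack: base 90 x 270 x 6 mm, long side along y, with two blocks (12 mm thick, 60 mm long in x, 53 mm high) 106 mm either side of the middle, each with an upward V notch for the roller's shaft. Origin on the table under its middle, z up.
- sheeter: Fixed bench dough sheeter, origin on the table under the roller's place, y along the roller, front is -x, z up. Two white cheeks 20 mm thick, 130 mm high, centred at y +108 and -108 mm, from x -95 to +50; a steel V notch in the top of each at x = 0, faces at 45 degrees, 44 mm wide, 22 deep. The roller fits between with 13 mm spare each side. Fixed lower roller between: top below 95 mm.
- seat (a point): Point on the sheeter midway between its notches, 119 mm above the table: the place of the roller's middle when both ends lie fully down in the notches, its axis along the sheeter's y. Axes as the sheeter's.
- lock_grip (a point): Grip point of the lock knob, on its upright axis, 159 mm above the table, over the sheeter's +y cheek at sheeter x -60, y +108 mm. Knob: black bar 40 long, 12 wide, 140 to 170 mm above the table. Its x runs along the bar and turns with it; the steel keeper tab under the bar points along +x, 18 wide, 82 mm long from the axis, 132 to 138 mm above the table.
- lock (a joint): Lock knob angle, rad: 0 open (tab at 1.4 rad from the sheeter's +x towards +y, clear of the notch), grows clockwise seen from above, to a stop at 1.4 (tab along the sheeter's +x, above the roller's end). Sprung over-centre click at 0.7: before it the knob springs back to 0, past it it snaps on to the stop and stays. Starts open. Takes about 0.13 N m.
- bottle: Clear drink bottle with a blue cap, 66 mm in diameter and 210 mm high, standing; a bystander. Origin under its middle.
- cup: White plastic mug, 76 mm across, 65 mm high; a bystander. Origin under its middle.
- brush: Hand brush lying flat on the table; a bystander. Origin at its underside.

How it is judged (in metres and radians):
On the way, in this order (a step that is already met when the one before it is completed fails the run):
1. the roller lies fully down in both notches (distance between roller and seat below 0.016 m and z of roller in the frame of seat below 0.004 m and x of roller in the frame of seat between -0.005 and 0.005 m and angle between the y axis of roller and the y axis of sheeter, either way round below 0.04 rad), for 0.2 s.
2. the lock knob has been turned past its click (value of joint lock above 1 rad), for 0.2 s.
At the end, for the whole second after the job is handed in: The roller rests in both notches (middle within 16 mm of the seat point along its axis, 5 mm across, not more than 4 mm high, axis within 0.04 rad of the sheeter's y) and at rest, and the lock knob reads more than 1.0 rad (all of step 1 and linear speed of roller below 0.02 m/s and value of joint lock above 1 rad); the robot touches nothing.
It fails at once if the roller is dropped (falls free faster than 0.6 m/s, a fall of about 20 mm) (linear speed of roller above 0.6 m/s and contact force between the fingers and roller below 0.1 N).
It fails at once if the bottle is moved more than 40 mm (distance of bottle from where it was at the start of the episode above 0.04 m).
It fails at once if the cup is moved more than 40 mm (distance of cup from where it was at the start of the episode above 0.04 m).
It fails at once if the brush is moved more than 40 mm (distance of brush from where it was at the start of the episode above 0.04 m).
It also fails if it takes over 58 s, if anything falls off the work surface, if the arm or the gripper's body presses on something with over 40 N, if the wrist force passes 120 N, or if a joint passes its speed limit or range.

## Working session

There is one attempt and no reset: what is moved stays moved. The work goes in short steps, Python scripts to look and compute and a shell command to move; the robot and the scene stay as the last step left them, time stands still between calls to the robot, and variables do not carry over. Pictures are saved under pics/ and viewed, at most 13 in all, crops included, and the job is handed in when it is done.

```bash
ls; mkdir -p pics
python3 - <<'E'
from plant import manip
import cv2,pickle
D={}
for n in("scene","side","wrist"):
    s=manip.snapshot(n);D[n]=s;cv2.imwrite(f"pics/{n}0.png",s["img"][:,:,::-1])
    print(n,s["fx"],s["cx"],s["cy"],(-s["R"].T@s["t"]).round(), s["R"][2].round(2))
pickle.dump(D,open("d0.pkl","wb"))
s=manip.sense();print(s["time_s"],s["ee_pos"],s["orientation"])
E
```

```text
inch.py
pics
plant.py
scene 599.9438772139782 320.5405256496288 230.55466480493294 [1730. -421.  994.] [-0.78  0.26 -0.57]
side 564.602398274221 319.4438374391336 247.50220931525774 [-170.  854. 1144.] [ 0.49 -0.56 -0.66]
wrist 386.47755556057876 319.9400008235838 235.52513917801974 [625.  69. 372.] [-0.   -0.27 -0.96]
0.15 [ 6.24750513e+02 -2.82091334e-02  2.30870735e+02] [-2.78938377e-04  7.07109665e-01  7.07103769e-01 -3.21006879e-04]
```

View pics/scene0.png

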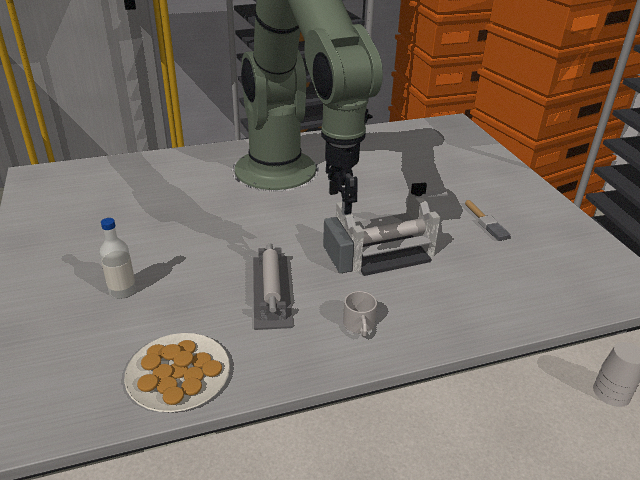

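View pics/side0.png

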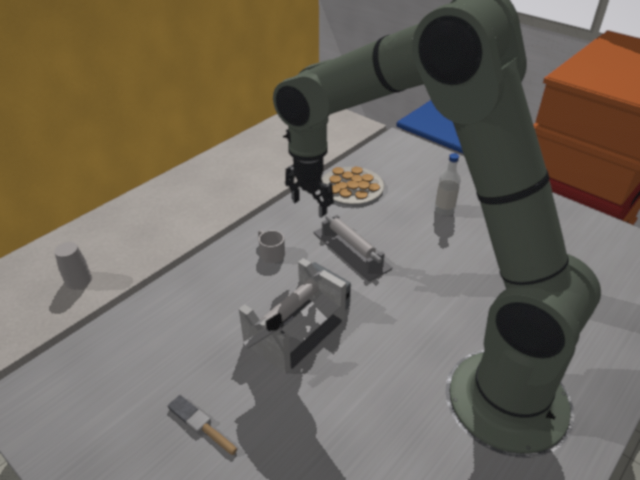

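The scene view shows the rack with the roller at about (272,278), the sheeter at (385,240) with its black knob at (419,188), the cup at (360,313), the bottle at (118,260) and the brush at (490,220). The side view shows the rack at (352,243), the sheeter at (300,310) and its knob at (274,321). I'll enlarge both for accurate points.

Run:
```python
import cv2
for n,(x,y,w,h,k) in {"scene":(245,170,200,150,4),"side":(225,205,190,170,3.5)}.items():
    i=cv2.imread(f"pics/{n}0.png")[y:y+h,x:x+w]
    i=cv2.resize(i,None,fx=k,fy=k,interpolation=cv2.INTER_CUBIC)
    for g in range(0,w,20): cv2.putText(i,str(x+g),(int(g*k),8),0,.35,(0,0,255)); cv2.line(i,(int(g*k),0),(int(g*k),i.shape[0]),(0,0,255) ,1) if 0 else cv2.line(i,(int(g*k),10),(int(g*k),16),(0,0,255),1)
    for g in range(0,h,20): cv2.putText(i,str(y+g),(0,int(g*k)+4),0,.35,(0,0,255)); cv2.line(i,(24,int(g*k)),(30,int(g*k)),(0,0,255),1)
    cv2.imwrite(f"pics/{n}0c.png",i)
```

```text
(no output)
```

View pics/scene0c.png

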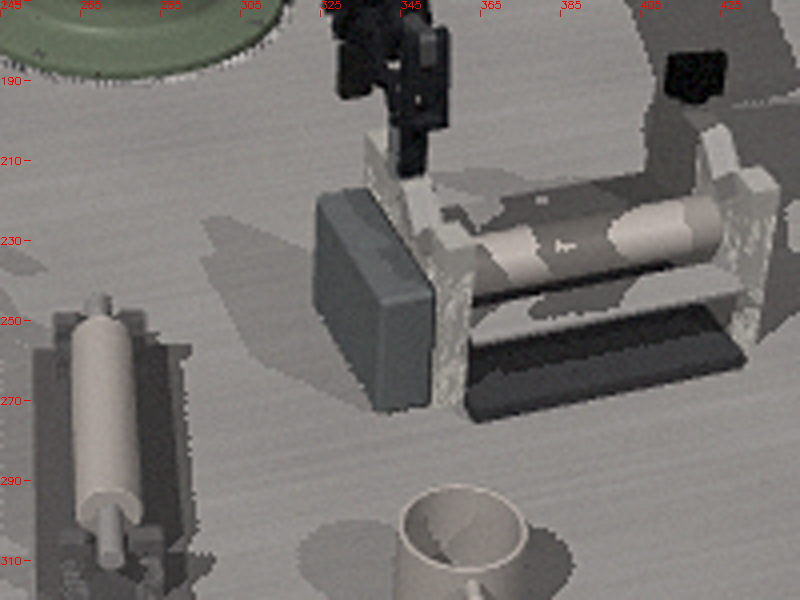

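View pics/side0c.png

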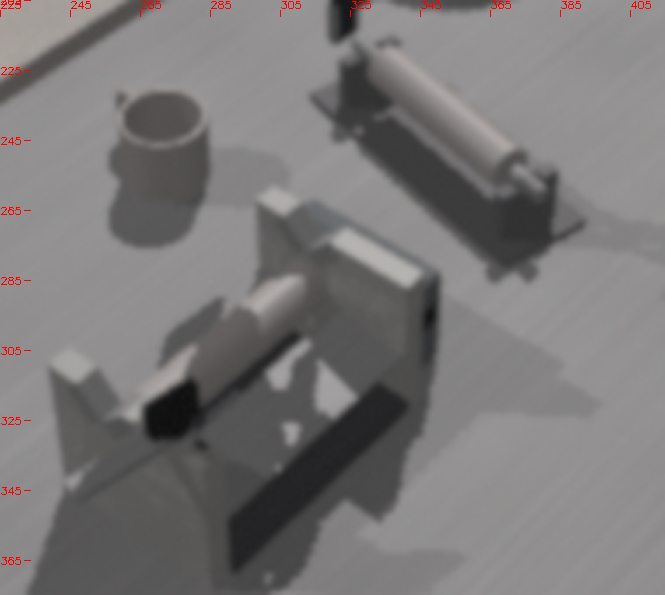

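View pics/wrist0.png

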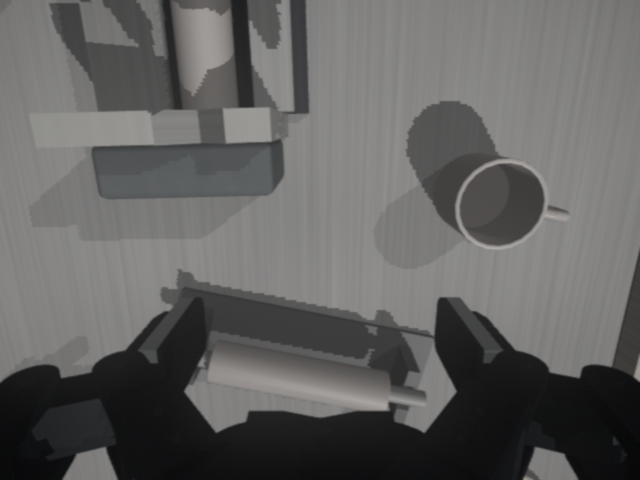

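The wrist view shows the roller at about (300,380) with shaft tips (195,368) and (425,398). The sheeter's −y cheek top runs from u 30 to 275 at v≈127, with its notch at u 152–225, and the cup is at (500,205). Next I'll turn these points into positions.

```bash
cat > h.py <<'E'
import numpy as np
def ray(s,p):
    d=s["R"].T@np.array([(p[0]-s["cx"])/s["fx"],(p[1]-s["cy"])/s["fy"],1]); return -s["R"].T@s["t"],d/np.linalg.norm(d)
def plane(s,p,z):
    o,d=ray(s,p); return (o+d*(z-o[2])/d[2]).round(1)
def tri(*sp):
    A=0;b=0;L=[]
    for s,p in sp:
        o,d=ray(s,p);M=np.eye(3)-np.outer(d,d);A=A+M;b=b+M@o;L.append((o,M))
    x=np.linalg.solve(A,b); return x.round(1),[round(float(np.linalg.norm(M@(x-o))),1) for o,M in L]
def proj(s,X):
    c=s["R"]@np.array(X)+s["t"]; return np.array([s["fx"]*c[0]/c[2]+s["cx"],s["fy"]*c[1]/c[2]+s["cy"]]).round(1)
E
python3 - <<'E'
import pickle;from h import *
D=pickle.load(open("d0.pkl","rb"));S,T,W=D["scene"],D["side"],D["wrist"]
print("tip+x",tri((S,(272.5,309.5)),(W,(423,398))),plane(W,(423,398),50),plane(S,(272.5,309.5),50))
print("tip-x",tri((S,(269.5,245)),(T,(379,257))))
for n,p in dict(ul=(214,344),ll=(207,382),ur=(388,374),lr=(387,408)).items(): print(n,plane(W,p,50))
print("notch-y",plane(W,(152,126),130),plane(W,(225,124),130))
print("knob",tri((S,(418.5,189)),(T,(274,321))))
print("bottle",tri((S,(108,224)),(T,(454,157))),"cup",plane(W,(502,204),65))
print("far cheek front-top corner S", plane(S,(437,214),130),"near",plane(S,(357.5,229),130))
E
```

```text
tip+x (array([ 726. , -189.7,   49.3]), [0.9, 0.9]) [ 726.2 -188.2   50. ] [ 725.8 -190.4   50. ]
tip-x (array([ 486.6, -141.1,   56.6]), [3.2, 3.2])
ul [ 525.1 -128.3   50. ]
ll [ 515.2 -170.    50. ]
ur [ 690.5 -160.9   50. ]
lr [ 691.3 -199.9   50. ]
notch-y [523.6  69.1 130. ] [567.8  70.2 130. ]
knob (array([479.2, 281. , 153.9]), [2.5, 2.5])
bottle (array([ 497.3, -521.5,  202.1]), [2.6, 2.6]) cup [771.9   8.5  65. ]
far cheek front-top corner S [575.2 294.6 130. ] near [582.2  68.1 130. ]
```

```bash
python3 inch.py '[[0,0,0,140,-70,-150,1],[0,0,0,140,-70,-150,1],[0,0,0,140,-70,-150,1],[0,0,0,140,-70,-150,1],[0,0,0,140,-70,-150,1]]'; python3 inch.py '[[0,0,0,0,0,0,1],[0,0,0,0,0,0,1],[0,0,0,0,0,0,1]]'
python3 - <<'E'
from plant import manip
import cv2,pickle
D={n:manip.snapshot(n) for n in("wrist","scene","side")};pickle.dump(D,open("d1.pkl","wb"))
for n in D: cv2.imwrite(f"pics/{n}1.png",D[n]["img"][:,:,::-1])
i=cv2.imread("pics/wrist1.png")[:340,120:560]
cv2.imwrite("pics/wrist1c.png",cv2.resize(i,None,fx=1.75,fy=1.75,interpolation=cv2.INTER_CUBIC))
E
```

```text
time_s: 0.65
ee_pos: [554.1, 143.7, 384.7]
orientation: [0.0, 0.706, 0.708, 0.002]
ft_force: [-0.2, -1.2, 0.1]
opening: 1.001
finger_force: 0.0
time_s: 0.95
ee_pos: [555.2, 138.5, 379.9]
orientation: [-0.0, 0.708, 0.706, -0.001]
ft_force: [0.1, -0.4, 0.0]
opening: 1.0
finger_force: 0.0
```

View pics/wrist1c.png

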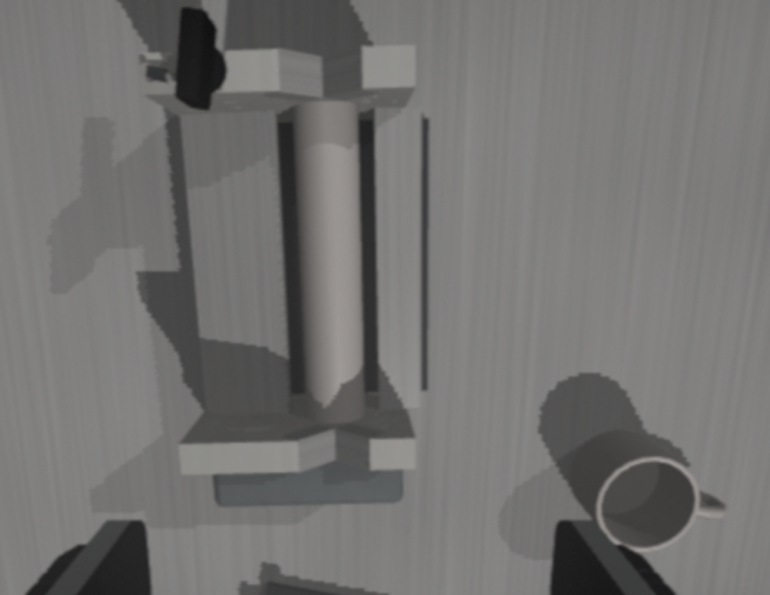

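The enlarged wrist view is scaled 1.75 with an offset of 120. The −y cheek notch edges are at crop u 299 and 369 (v≈455). The +y cheek notch edges are at u 279 and 361 (v≈70). The knob is at (198,58).

Run:
```python
import pickle;from h import *
D=pickle.load(open("d1.pkl","rb"));W,S,T=D["wrist"],D["scene"],D["side"]
f=lambda u,v,z=130:plane(W,(120+(u+.5)/1.75-.5,(v+.5)/1.75-.5),z)
print("-y L",f(299,442),f(299,471),"R",f(369,439),f(369,469),"ends",f(180,445),f(180,473),f(415,438),f(415,468))
print("+y L",f(279,48),f(279,92),"R",f(361,45),f(361,88),"end",f(416,45),f(416,88))
print("knob top ctr z170",f(188,8,170),f(182,100,170),f(210,105,170),f(207,12,170))
print("knob", tri((S,(418.5,189)),(T,(274,321)),(W,(120+197/1.75,58/1.75))))
import cv2
g=cv2.cvtColor(W["img"],cv2.COLOR_RGB2GRAY)
for v in(258,262,266): print(v,g[v,215:365:2].tolist())
for v in(32,38,44): print(v,g[v,215:365:2].tolist())
for u in(260,270,345,352): print(u,g[15:60,u].tolist(),g[240:275,u].tolist())
```

```text
-y L [523.7  78.  130. ] [523.3  59.2 130. ] R [566.3  79.9 130. ] [566.4  60.4 130. ] ends [451.   76.2 130. ] [449.8  58.  130. ] [594.3  80.5 130. ] [594.8  61.1 130. ]
+y L [518.2 294.4 130. ] [517.5 273.4 130. ] R [561.  295.7 130. ] [561.  275.2 130. ] end [589.7 295.7 130. ] [590.2 275.2 130. ]
knob top ctr z170 [480.5 302.3 170. ] [475.  263.3 170. ] [488.3 261.  170. ] [489.2 300.6 170. ]
knob (array([479.4, 282.3, 154.2]), [1.5, 3.6, 2.4])
258 [114, 115, 118, 120, 139, 141, 141, 142, 142, 141, 141, 141, 141, 142, 142, 142, 142, 142, 142, 143, 142, 142, 142, 142, 142, 142, 142, 143, 144, 144, 143, 145, 144, 143, 141, 143, 144, 144, 127, 124, 123, 121, 121, 122, 123, 124, 123, 124, 108, 84, 82, 83, 83, 83, 82, 81, 82, 82, 122, 145, 146, 147, 146, 146, 147, 148, 148, 149, 148, 148, 148, 139, 129, 126, 123]
262 [115, 115, 117, 119, 134, 141, 141, 141, 142, 142, 141, 141, 141, 141, 142, 142, 142, 142, 142, 142, 142, 142, 142, 142, 142, 143, 142, 142, 143, 143, 144, 145, 145, 143, 142, 143, 145, 144, 128, 123, 123, 123, 123, 124, 125, 124, 123, 121, 104, 85, 84, 83, 83, 84, 83, 8
[... 2324 characters left out ...]
45, 145, 146, 146, 145, 146, 145, 146, 146, 146, 146, 146, 146, 146, 145, 146, 146, 146, 146, 145, 146, 137, 110, 98, 97, 96, 95, 95, 97, 102, 102, 97] [80, 79, 78, 78, 78, 77, 78, 78, 78, 83, 106, 138, 147, 148, 148, 148, 148, 148, 148, 148, 148, 149, 149, 148, 149, 148, 148, 142, 118, 98, 93, 93, 92, 93, 93]
352 [120, 119, 120, 120, 120, 120, 120, 121, 121, 122, 129, 140, 144, 144, 144, 144, 144, 144, 144, 144, 144, 144, 144, 144, 144, 145, 145, 145, 144, 145, 145, 145, 145, 142, 130, 107, 99, 97, 97, 96, 97, 97, 99, 103, 109] [78, 78, 79, 79, 78, 79, 78, 79, 79, 87, 114, 140, 147, 147, 147, 148, 148, 149, 148, 148, 148, 148, 148, 148, 148, 149, 148, 145, 134, 126, 123, 123, 124, 124, 123]
```

```bash
cat >> h.py <<'E'
def go(x,y,z,yaw):
    "remaining turn (rz) and shift along tool axes to a tool-down pose; yaw = world angle of tool y"
    from plant import manip
    from scipy.spatial.transform import Rotation as Ro
    s=manip.sense();q=s["orientation"];R=Ro.from_quat([q[1],q[2],q[3],q[0]])
    c,k=np.cos(yaw),np.sin(yaw);G=Ro.from_matrix(np.array([[-k,c,0],[c,k,0],[0,0,-1]]).T)
    print("t",round(s["time_s"],2),"rot",(R.inv()*G).as_rotvec().round(3),"shift",R.inv().apply(np.array([x,y,z])-s["ee_pos"]).round(1),"ee",np.round(s["ee_pos"],1),"F",np.round(s["ft_force"],1),"open",round(s["opening"],3),"grip",round(s["finger_force"],1),"j7",round(s["joint_pos"][6],2))
E
python3 inch.py '[[0,0,-0.15,-40,5,0,1],[0,0,-0.3,-80,10,0,1],[0,0,-0.45,-120,20,10,1],[0,0,-0.6,-160,30,20,1],[0,0,-0.75,-200,40,30,1]]' ; python3 inch.py '[[0,0,-0.15,0,0,0,1],[0,0,-0.3,0,0,0,1],[0,0,-0.45,0,0,0,1],[0,0,-0.6,0,0,0,1],[0,0,-0.63,0,0,0,1]]' | tail -0;  python3 -c "
from h import *
go(606,-165,200,1.38)"
```

```text
time_s: 1.6
ee_pos: [594.9, -61.0, 350.8]
orientation: [-0.0, 0.41, 0.912, -0.0]
ft_force: [0.8, 0.8, -0.3]
opening: 0.997
finger_force: 0.0
t 2.1 rot [-0.    -0.001 -0.028] shift [ -34.  -100.5  151. ] ee [594.7 -59.6 351. ] F [ 0.5 -0.7 -0.4] open 1.002 grip 0.0 j7 1.27Exception ignored on flushing sys.stdout:
BrokenPipeError: [Errno 32] Broken pipe
```

```bash
python3 inch.py '[[0,0,-0.03,-7,-20,30,1],[0,0,-0.03,-14,-40,60,1],[0,0,-0.03,-21,-60,90,1],[0,0,-0.03,-28,-80,120,1],[0,0,-0.03,-34,-100,151,1]]' >/dev/null
python3 - <<'E'
from h import *
from plant import manip
import cv2,pickle
go(606,-165,200,1.38)
D={n:manip.snapshot(n) for n in("wrist","scene","side")};pickle.dump(D,open("d2.pkl","wb"))
for n in D: cv2.imwrite(f"pics/{n}2.png",D[n]["img"][:,:,::-1])
E
```

```text
t 2.6 rot [-0.     0.    -0.005] shift [-0.1  0.2 -0.8] ee [ 605.9 -165.2  199.2] F [0.5 0.  0.4] open 1.001 grip 0.0 j7 1.44
```

View pics/wrist2.png

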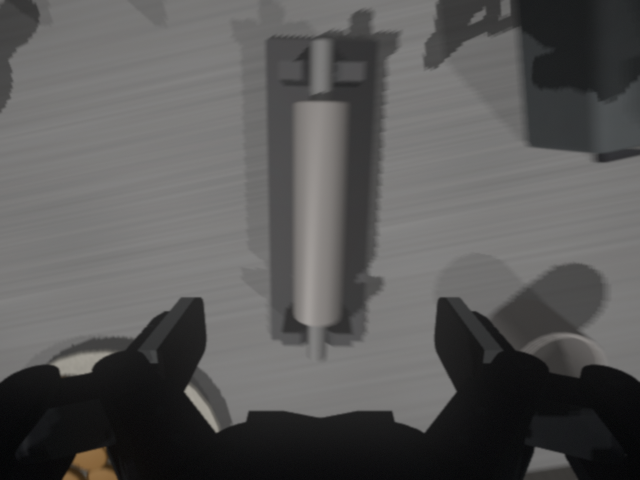

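The roller lies straight between the fingers: its shaft tips are at (321,39) and (317,360), and its body runs from v 101 to 325.

Run:
```python
import pickle;from h import *
W=pickle.load(open("d2.pkl","rb"))["wrist"]
a,b=plane(W,(321,39),56),plane(W,(317,360),50); print(a,b,(a+b)/2,np.linalg.norm(a-b),np.arctan2(*(b-a)[1::-1]))
a,b=plane(W,(321,101),70),plane(W,(318,323),60); print(a,b,(a+b)/2,np.linalg.norm(a-b),np.arctan2(*(b-a)[1::-1]))
m=(a+b)/2
go(606,-165,36,1.38)
```

```text
[ 483.6 -140.1   56. ] [ 728.  -191.9   50. ] [ 605.8 -166.    53. ] 249.9011804694007 -0.20885682590895788
[ 523. -148.   70.] [ 688.2 -183.    60. ] [ 605.6 -165.5   65. ] 169.1627618596954 -0.2087771821820652
t 2.75 rot [-0.    -0.004 -0.006] shift [ -1.8   0.7 162.4] ee [ 604.7 -165.3  198.4] F [0.3 0.1 0.9] open 1.0 grip 0.0 j7 1.44
```

```bash
python3 inch.py '[[0,0,0.01,0,0,45,1],[0,0,0.01,0,0,90,1],[0,0,0.01,0,0,130,1],[0,0,0.01,0,0,160,1],[0,0,0.01,0,0,170,1]]' 60 >/dev/null; python3 inch.py '[[0,0,0,0,0,0,0.3],[0,0,0,0,0,0,0.2],[0,0,0,0,0,0,0.2],[0,0,0,0,0,0,0.2],[0,0,0,0,0,0,0.2]]' 60; python3 inch.py '[[0,0,0,0,0,0,0.1],[0,0,0,0,0,0,0.1],[0,0,0,0,0,0,0.1]]' 60;python3 -c "
from h import *
go(606,-165,29,1.362)"
```

```text
time_s: 3.75
ee_pos: [607.0, -164.6, 32.6]
orientation: [0.001, 0.101, 0.995, -0.0]
ft_force: [-1.5, -0.8, 11.2]
opening: 0.451
finger_force: 58.8
time_s: 4.05
ee_pos: [607.0, -164.6, 32.6]
orientation: [0.001, 0.101, 0.995, -0.0]
ft_force: [-2.0, -1.5, 11.1]
opening: 0.451
finger_force: 58.8
t 4.05 rot [-0.     0.003  0.007] shift [ 0.9 -0.6  3.6] ee [ 607.  -164.6   32.6] F [-2.  -1.5 11.1] open 0.451 grip 58.8 j7 1.38
```

```bash
python3 inch.py '[[0,0,0,0,0,-10,0.1],[0,0,0,0,0,-30,0.1],[0,0,0,0,0,-60,0.1],[0,0,0,0,0,-100,0.1],[0,0,0,0,0,-140,0.1]]' 80;  python3 inch.py '[[0,0,0,0,0,-30,0.1],[0,0,0,0,0,-60,0.1],[0,0,0,0,0,-60,0.1]]' ;python3 -c "
from h import *
go(542,177,230,0.027)"
```

```text
time_s: 4.55
ee_pos: [605.6, -163.8, 172.9]
orientation: [-0.0, 0.1, 0.995, 0.0]
ft_force: [1.1, -0.7, -2.8]
opening: 0.444
finger_force: 80.6
time_s: 4.85
ee_pos: [607.5, -164.2, 235.9]
orientation: [0.003, 0.101, 0.995, -0.0]
ft_force: [0.2, -0.5, -3.3]
opening: 0.442
finger_force: 81.0
t 4.85 rot [0.005 0.006 1.342] shift [132.6 321.2   4.9] ee [ 607.5 -164.2  235.9] F [ 0.2 -0.5 -3.3] open 0.442 grip 81.0 j7 1.44
```

```bash
python3 inch.py '[[0,0,0.12,13,32,0,0.1],[0,0,0.26,26,64,0,0.1],[0,0,0.4,39,96,0,0.1],[0,0,0.54,52,128,0,0.1],[0,0,0.68,66,160,0,0.1]]';python3 -c "
from h import *
go(542,177,230,0.027)"
```

```text
time_s: 5.35
ee_pos: [572.5, 7.3, 230.7]
orientation: [-0.0, 0.429, 0.903, 0.0]
ft_force: [1.3, 0.2, -4.1]
opening: 0.439
finger_force: 80.8
t 5.35 rot [-0.    -0.     0.657] shift [150.8  83.5   0.7] ee [572.5   7.3 230.7] F [ 1.3  0.2 -4.1] open 0.439 grip 80.8 j7 0.53
```

```bash
python3 inch.py '[[0,0,0.14,30,17,0,0.1],[0,0,0.28,60,34,0,0.1],[0,0,0.42,90,50,0,0.1],[0,0,0.55,120,67,0,0.1],[0,0,0.65,151,83,0,0.1]]' >/dev/null; python3 inch.py '[[0,0,0,0,0,0,0.1],[0,0,0,0,0,0,0.1],[0,0,0,0,0,0,0.1]]' >/dev/null
python3 - <<'E'
from h import *
from plant import manip
import cv2,pickle
go(542,177,230,0.027)
D={n:manip.snapshot(n) for n in("wrist","scene","side")};pickle.dump(D,open("d3.pkl","wb"))
for n in D: cv2.imwrite(f"pics/{n}3.png",D[n]["img"][:,:,::-1])
a=D["wrist"]["img"][:420:,100:540]; b=D["scene"]["img"][130:290,310:470]
a=cv2.resize(a,(440,420));b=cv2.resize(b,(360,360));o=np.zeros((420,800,3),np.uint8);o[:,:440]=a;o[:360,440:]=b
cv2.imwrite("pics/m3.png",o[:,:,::-1])
W=D["wrist"]
go(542,177,230,0.027)
E
```

```text
t 6.15 rot [-0.     0.     0.013] shift [2.7 0.8 0.6] ee [541.3 174.3 230.6] F [ 0.3 -0.  -2.7] open 0.443 grip 80.8 j7 -0.36
t 6.3 rot [-0.     0.     0.011] shift [2.8 0.6 0.6] ee [541.5 174.2 230.6] F [ 0.2  0.6 -4. ] open 0.445 grip 80.8 j7 -0.36
```

View pics/m3.png

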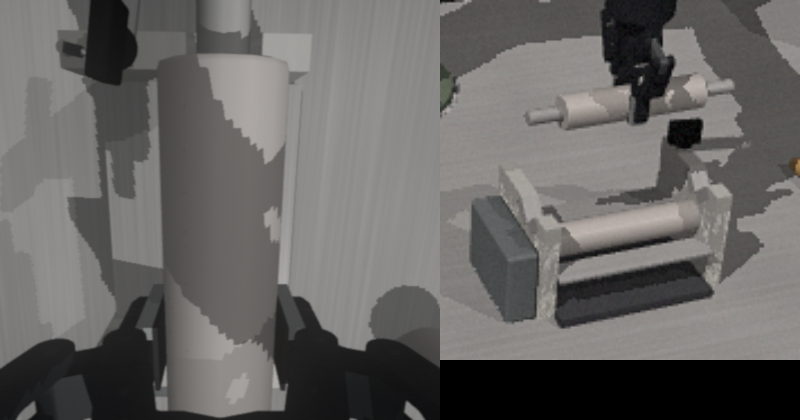

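The roller is held level and aligned over the sheeter. Its tips in the scene image are at (349,182) and (440,168). I'll check that against the prediction.

Run:
```python
import pickle;from h import *
D=pickle.load(open("d3.pkl","rb"));S,W=D["scene"],D["wrist"]
for s in(-125,125):
    X=np.array([541.5,174.2,248])+s*np.array([-.015,1,0]); print(X.round(),proj(S,X),proj(W,X))
print("W body end axis",plane(W,(323,60),262),"shaft",plane(W,(323.5,20),255))
for u,v in((349.3,182),(440.2,167.8)):
    o,d=ray(S,(u,v)); print((o+d*(541.5-o[0])/d[0]).round(1))
print("notch +y valley at proj",proj(W,(539.2,285,130)))
go(542,177,150,0.027)
```

```text
[543.  49. 248.] [347.5 182.1] [312.7 578.4]
[540. 299. 248.] [438.5 168. ] [330.4 -89.5]
W body end axis [539.2 259.9 262. ] shaft [538.9 271.  255. ]
[541.5  54.7 246.2]
[541.5 302.9 249.2]
notch +y valley at proj [323.2  50.5]
t 6.3 rot [-0.     0.     0.011] shift [ 2.8  0.6 80.6] ee [541.5 174.2 230.6] F [ 0.2  0.6 -4. ] open 0.445 grip 80.8 j7 -0.36
```

```bash
python3 inch.py '[[0,0,0.01,1,0.5,25,0.1],[0,0,0.01,1,0.5,55,0.1],[0,0,0.01,1,0.5,80,0.1],[0,0,0.01,1,0.5,95,0.1],[0,0,0.01,1,0.5,105,0.1]]'  >/dev/null; python3 inch.py '[[0,0,0,0,0,4,0.1],[0,0,0,0,0,8,0.1],[0,0,0,0,0,11,0.1],[0,0,0,0,0,14,0.1],[0,0,0,0,0,14,0.1]]' >/dev/null; python3 -c "
from h import *
go(542,177,101.6,0.027)"
```

```text
t 7.3 rot [-0.    -0.     0.003] shift [0.6 0.3 9.9] ee [541.7 176.3 111.5] F [ 0.  -0.3 -3.9] open 0.443 grip 81.2 j7 -0.37
```

Free so far; now the last 10 mm in small steps.

```bash
python3 inch.py '[[0,0,0,0,0,2,0.1],[0,0,0,0,0,4,0.1],[0,0,0,0,0,6,0.1],[0,0,0,0,0,7,0.1],[0,0,0,0,0,7,0.1]]' 40 | tail -4; python3 inch.py '[[0,0,0,0,0,1,0.1],[0,0,0,0,0,2,0.1],[0,0,0,0,0,3,0.1],[0,0,0,0,0,4,0.1],[0,0,0,0,0,4,0.1]]' 25 >/dev/null; python3 -c "
from h import *
go(542,177,101.6,0.027)"
```

```text
orientation: [-0.0, 0.697, 0.717, -0.0]
ft_force: [0.9, 0.0, -3.7]
opening: 0.452
finger_force: 81.2
t 8.3 rot [ 0.001 -0.     0.003] shift [ 0.6 -0.1  0.6] ee [542.1 176.4 102.2] F [-9.  -4.  28.9] open 0.443 grip 84.8 j7 -0.37
```

```bash
python3 inch.py '[[0,0,0,0,0,-1,0.5],[0,0,0,0,0,-1,0.55],[0,0,0,0,0,-1,0.6],[0,0,0,0,0,-1,0.8],[0,0,0,0,0,-1,1]]'; python3 inch.py '[[0,0,0,0,0,-1,1],[0,0,0,0,0,-10,1],[0,0,0,0,0,-30,1],[0,0,0,0,0,-60,1],[0,0,0,0,0,-100,1]]'>/dev/null; python3 inch.py '[[0,0,0,0,0,-30,1],[0,0,0,0,0,-60,1],[0,0,0,0,0,-60,1],[0,0,0,0,0,-60,1]]'>/dev/null
python3 - <<'E'
from h import *
from plant import manip
import cv2,pickle
go(479,283.4,153,0.027)
D={n:manip.snapshot(n) for n in("wrist","scene","side")};pickle.dump(D,open("d4.pkl","wb"))
for n in D: cv2.imwrite(f"pics/{n}4.png",D[n]["img"][:,:,::-1])
o=np.zeros((560,800,3),np.uint8)
o[:420,:440]=D["wrist"]["img"][:420,100:540];o[:360,440:]=cv2.resize(D["scene"]["img"][150:290,310:450],(360,360))
cv2.imwrite("pics/m4.png",o[:,:,::-1])
E
```

```text
time_s: 8.8
ee_pos: [541.7, 176.3, 101.5]
orientation: [-0.0, 0.697, 0.717, -0.0]
ft_force: [-0.4, 0.3, -0.5]
opening: 0.913
finger_force: 0.0
t 9.7 rot [ 0.001 -0.001  0.003] shift [108.8 -59.7 109.3] ee [541.8 176.4 262.3] F [ 0.3 -0.2 -0.7] open 1.002 grip 0.0 j7 -0.37
```

View pics/m4.png

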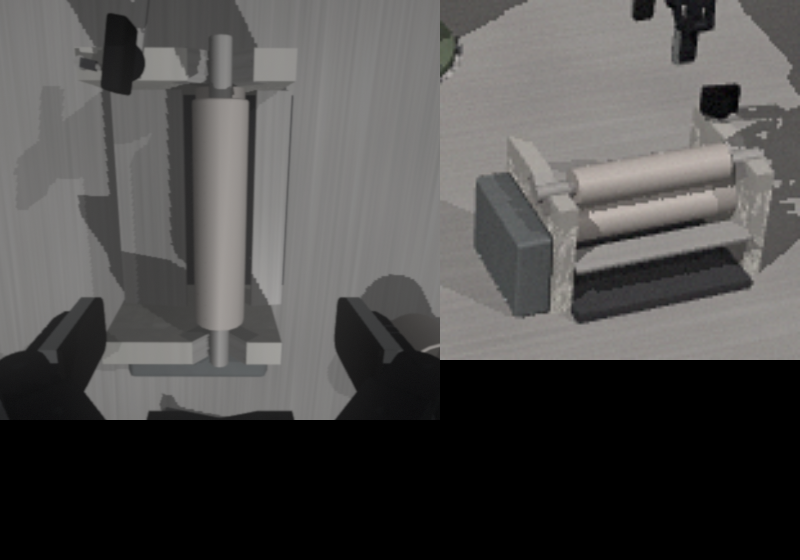

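The roller lies in both notches, with shaft tips at wrist pixels (321,35) and (320,366), and level in the scene view. I'll check the numbers, then go over the knob.

```bash
python3 - <<'E'
import pickle;from h import *
W=pickle.load(open("d4.pkl","rb"))["wrist"]
a,b=plane(W,(321.5,35),127),plane(W,(320,367),119);print(a,b,(a+b)/2,np.linalg.norm(a-b),(b-a)[0]/(b-a)[1])
a,b=plane(W,(321,98),139),plane(W,(319,328),135);print(a,b,(a+b)/2,(b-a)[0]/(b-a)[1])
go(479.2,283,200,-0.144)
E
python3 inch.py '[[0,0,0.06,30,-15,0,0.7],[0,0,0.12,60,-30,0,0.6],[0,0,0.17,90,-50,20,0.6],[0,0,0.17,108,-59,40,0.6],[0,0,0.17,108.5,-59.5,60,0.6]]'  >/dev/null; python3 inch.py '[[0,0,0,0,0,0,0.6],[0,0,0,0,0,0,0.6]]'  >/dev/null; python3 -c "
from h import *
go(479.2,283,144,-0.144)"
```

```text
[539.7 302.4 127. ] [546.1  49.2 119. ] [542.9 175.8 123. ] 253.4071822186577 -0.025276461295418554
[540.5 263.  139. ] [544.   94.9 135. ] [542.25 178.95 137.  ] -0.02082093991671624
t 9.85 rot [-0.001  0.001  0.174] shift [108.6 -58.9  60.8] ee [541.3 176.2 260.8] F [-0.5 -0.6  0.1] open 1.0 grip 0.0 j7 -0.37
t 10.55 rot [-0.001  0.001  0.003] shift [ 0.6 -0.  57.4] ee [479.2 282.5 201.4] F [ 0.   0.3 -0.1] open 0.601 grip 0.0 j7 -0.77
```

Roller centre is at (542.5, 177) with yaw 0.023, so it is seated. Take a quick look at the knob from the two fixed cameras before descending.

```bash
python3 inch.py '[[0,0,0,0,0,8,0.6],[0,0,0,0,0,16,0.6],[0,0,0,0,0,24,0.6],[0,0,0,0,0,24,0.6]]' | sed -n 2,4p
python3 - <<'E'
from h import *
from plant import manip
import cv2
D={n:manip.snapshot(n) for n in("wrist","scene","side")}
o=np.zeros((400,800,3),np.uint8)
o[:400,:400]=cv2.resize(D["scene"]["img"][130:230,370:470],(400,400));o[:,400:]=cv2.resize(D["side"]["img"][260:360,220:320],(400,400))
cv2.imwrite("pics/m5.png",o[:,:,::-1])
E
```

```text
ee_pos: [478.7, 282.6, 176.5]
orientation: [-0.0, 0.755, 0.656, -0.001]
ft_force: [-0.6, -0.3, 0.1]
```

View pics/m5.png

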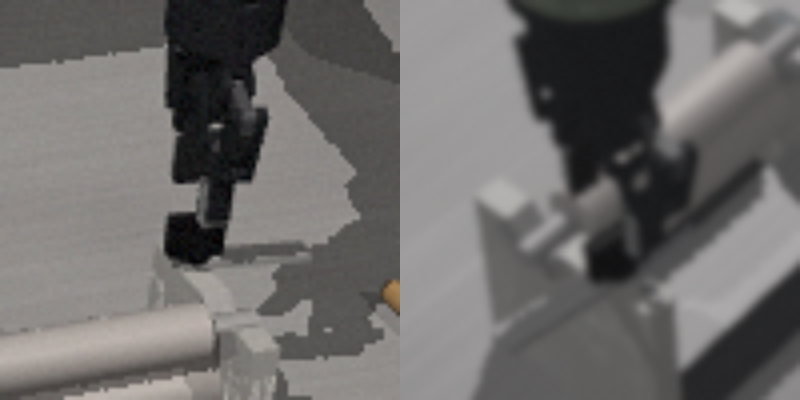

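Run:
```python
import pickle;from h import *
D=pickle.load(open("d4.pkl","rb"));S,T=D["scene"],D["side"]
print("finger tip +x",proj(S,(478.7+27,278.8,184)),"at",(423.2,185),"knob",proj(S,(479,283.4,155)),"at",(418.7,189.5))
print(proj(T,(479,283.4,155)), (272,324))
go(479.2,283.2,144,-0.144)
```

```text
finger tip +x [422.5 184.1] at (423.2, 185) knob [418.4 188.3] at (418.7, 189.5)
[272.2 321.6] (272, 324)
t 11.1 rot [ 0.    -0.     0.003] shift [ 0.2 -0.  33.7] ee [479.2 283.  177.7] F [ 0.5 -0.1 -0.7] open 0.599 grip 0.0 j7 -0.77
```

```bash
python3 inch.py '[[0,0,0,0,0,12,0.6],[0,0,0,0,0,24,0.6],[0,0,0,0,0,33,0.6],[0,0,0,0,0,33,0.5]]' 40 | sed -n 2,4p; python3 inch.py '[[0,0,0,0,0,0,0.2],[0,0,0,0,0,0,0],[0,0,0,0,0,0,0],[0,0,0,0,0,0,0],[0,0,0,0,0,0,0]]' 40; python3 -c "
from h import *
go(479.2,283.2,144,-0.144)"
```

```text
ee_pos: [478.3, 282.6, 142.8]
orientation: [-0.0, 0.755, 0.656, -0.001]
ft_force: [-0.9, 0.3, -0.1]
time_s: 12.0
ee_pos: [479.2, 283.2, 145.0]
orientation: [0.0, 0.755, 0.656, 0.0]
ft_force: [-1.1, -0.1, 6.1]
opening: 0.134
finger_force: 41.6
t 12.0 rot [ 0.    -0.     0.003] shift [ 0. -0.  1.] ee [479.2 283.2 145. ] F [-1.1 -0.1  6.1] open 0.134 grip 41.6 j7 -0.77
```

```bash
python3 inch.py '[[0,0,0.12,0,0,0,0],[0,0,0.24,0,0,0,0],[0,0,0.36,0,0,0,0],[0,0,0.48,0,0,0,0],[0,0,0.6,0,0,0,0]]' 60 | sed -n 2,6p; python3 -c "
from h import *
go(479.2,283.2,145,-0.144-1.4)"
```

```text
ee_pos: [479.2, 283.2, 145.0]
orientation: [-0.0, 0.916, 0.401, 0.0]
ft_force: [-2.7, -0.3, 7.0]
opening: 0.126
finger_force: 62.5
t 12.5 rot [-0.    -0.001  0.799] shift [0. 0. 0.] ee [479.2 283.2 145. ] F [-2.7 -0.3  7. ] open 0.126 grip 62.5 j7 -1.26
```

```bash
python3 inch.py '[[0,0,0.14,0,0,0,0],[0,0,0.28,0,0,0,0],[0,0,0.42,0,0,0,0],[0,0,0.56,0,0,0,0],[0,0,0.7,0,0,0,0]]' | sed -n 2,6p; python3 inch.py '[[0,0,0.05,0,0,0,0],[0,0,0.1,0,0,0,0],[0,0,0.1,0,0,0,0]]' | sed -n 2,6p; python3 -c "
from h import *
go(479.2,283.2,145,-0.144-1.4)
from plant import manip
print(manip.sense()['moment'])"
```

```text
ee_pos: [479.1, 283.3, 145.0]
orientation: [-0.0, 0.998, 0.062, 0.0]
ft_force: [-2.2, -1.2, 6.4]
opening: 0.13
finger_force: 62.5
ee_pos: [479.1, 283.3, 145.0]
orientation: [-0.0, 1.0, 0.014, 0.0]
ft_force: [-2.1, -0.4, 8.4]
opening: 0.129
finger_force: 62.9
t 13.3 rot [-0.    -0.     0.002] shift [ 0.1  0.1 -0. ] ee [479.1 283.3 145. ] F [-2.1 -0.4  8.4] open 0.129 grip 62.9 j7 -1.9
[-0.13519494  0.55438793 -0.11579132]
```

Turned fully. Release, retreat straight up, and look.

```bash
python3 inch.py '[[0,0,0,0,0,0,0.3],[0,0,0,0,0,0,0.6],[0,0,0,0,0,0,0.6],[0,0,0,0,0,0,0.6],[0,0,0,0,0,-5,0.6]]' >/dev/null; python3 inch.py '[[0,0,0,0,0,-20,0.6],[0,0,0,0,0,-60,0.6],[0,0,0,0,0,-100,0.6],[0,0,0,0,0,-140,0.6],[0,0,0,0,0,-140,0.6]]'| sed -n 2,6p; python3 inch.py '[[0,0,0,0,0,0,0.6],[0,0,0,0,0,0,0.6],[0,0,0,0,0,0,0.6]]'>/dev/null
python3 - <<'E'
from plant import manip
import cv2,numpy as np
D={n:manip.snapshot(n) for n in("wrist","scene","side")}
o=np.zeros((520,800,3),np.uint8)
o[:400,:400]=cv2.resize(D["scene"]["img"][150:270,330:450],(400,400));o[:400,400:]=cv2.resize(D["side"]["img"][255:355,220:320],(400,400))
cv2.imwrite("pics/m6.png",o[:400,:,::-1]);cv2.imwrite("pics/wrist6.png",D["wrist"]["img"][:,:,::-1])
E
```

```text
ee_pos: [480.8, 283.6, 294.7]
orientation: [-0.002, 1.0, 0.015, 0.003]
ft_force: [0.0, -0.5, -0.6]
opening: 0.597
finger_force: 0.0
```

View pics/m6.png

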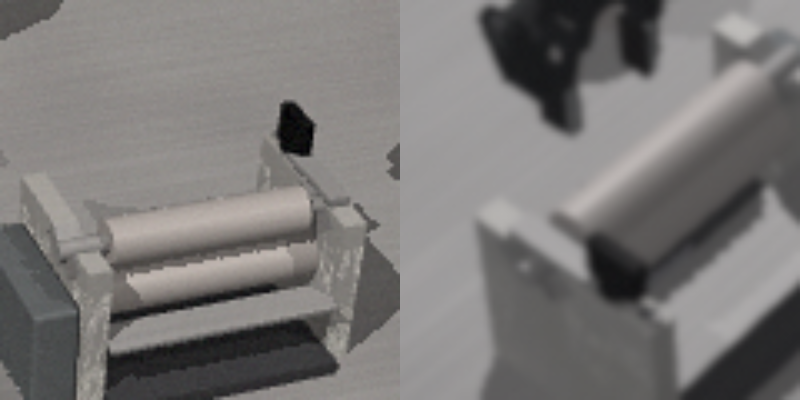

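The knob (scene crop (295,128)) now points along the cheek, its tab lies over the shaft end at (325,190), and the roller is level in both notches with the gripper clear.

```bash
python3 -c "
from plant import manip
print(manip.hand_in())"
```

```text
the job is handed in; nothing more can be done
None
```

The roller is down in both notches, the lock knob is turned fully over with its tab above the roller's end, the gripper is clear, and the job is handed in; no verdict came back, and I did not re-measure the bottle, cup and brush at the end.

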